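# Grease the bearing with the push-type gun

### The arm

A 6-joint arm with a two-finger parallel gripper is mounted at the origin on the work surface. World frame = base frame: x ahead of the robot, y to its left, z up, the work surface at z = 0. Lengths are in m, angles in rad, forces in N, time in s.
With the tool pointing down it reaches from about 0.35 to 0.975 m from the base axis. Payload 4.9 kg.
Tool frame: the origin (TCP) lies at the very end of the fingers, on their centre line; the grasp point (between the pads) lies 19 mm behind it (pinch_z is the distance from the TCP to the grasp point, in m); z points along the fingers, y is the line along which they close (so a half turn about z gives the same grasp; the last joint's range is limited). The gripper opens to 85 mm and grips with 20 to 120 N. Pads are 22 mm wide; open, the fingers measure 114 mm over their backs; the gripper's body (76 mm by 85 mm) begins 54 mm behind the grasp point. The pads swing forward as they close: fully open they stand 13 mm farther back than shut.
Start: joints at [0.995, 0.053, 1.613, -0, 1.476, -0.119], TCP at [0.276, 0.561, 0.231] pointing down, gripper open.
Joint ranges: [-3.01, 3.01], [-1.01, 2.22], [0.06, 2.58], [-1.02, 4.17], [0.09, 2.62], [-3.14, 3.14]. Speed limits (rad/s): [2.57, 2.57, 3.14, 3.14, 3.14, 3.14].

### API

Orientations are given as a unit quaternion [w, x, y, z].
In Python, from plant import * gives the robot as it stands. The module is installed in compiled form; this text tells all that it offers.
- The arm moves only by the tool play_rows, never from a script. Its arguments are lists of equal length, an entry for each row: "linear": the shift along the world's x, y, z in m, a list of three; "turn": the turn about the world's z in degrees. A call has 1 to 8 rows; each row shifts and turns the commanded pose from where the row before left it; what a row does not reach is not made up. A row lasts 1/8 s, in which the tool goes at most 62.5 mm and 10.7 degrees, less where a joint would pass 70% of its speed; a pose out of reach is approached as far as the arm can. A call is refused whole if a number of a shift passes 0.0625 or a number of a turn 10.7, either way. A call with a gripper value outside its range is refused whole. "hand" is the finger opening in m, from 0 to 0.0854, set as the call begins (left out, the last holds). The fingers move at their own pace and stop on an object; the grip force is fixed at half the most. Time passes only in rows, so rows that do not move let the fingers close. It gives the time, the measured TCP pose, the force, the opening and the grip force at its end, in the units of the state.
- state(): the state, without advancing time (a new reading comes with each control period).
- grab_frame(name): name is "scene" or "top"; returns the picture (400x640x3 uint8, red, green, blue); there is no depth.
- camera_info(name): a dict with "camera_matrix" (3x3 intrinsics, pixels), "origin" and "attitude" of the camera in the world. Camera axes: x right, y down, z forward; pixel columns grow to the right and rows downward; lengths in m; the calibration is good to about 2 mm. A picture is of the moment at which its call begins. camera_info takes no time and is no camera call.
- job_done(): hands the job in; it is judged then, once.
Trained networks look in the newest picture that a camera, given by its name, has taken for a name from the list of things; names that differ only in an ending like _2 or _b are one class to them, and where a whole thing is asked for, a point or a joint stands for the part that bears it (a point fixed in the world has none). Each returns a list of dicts, best first, with "p" (0 to 1); they miss things now and then, are a little off and sometimes report something else, mostly with a low value. They report only what shows in the picture. A call takes as long as a camera call.
- trace(camera, thing): "region" (400x640 bool, what is visible of it) and "location" ([column, row] in pixels, amid what is visible of it).
The state is a dict: "time": time; "joint_pos": joint angles; "joint_vel": joint speeds; "joint_efforts": joint torques, N m; "tool_pos": TCP position; "tool_rot": TCP orientation; "contact_force": force on the tool from outside, world axes, zero at the start; "ft_torque": the same for the moment, N m; "gripper_width": opening from 0.0 (shut) to 1.0 (fully open); "grasp_force": force on a finger pad.
Only numpy, scipy, OpenCV 4.12 (cv2) and the standard library are available. Lean on these libraries where they do the work, as an engineer would, in place of code of your own. Each camera call takes 0.05 s, during which the arm holds its last target. There are 200 camera calls.

### The job

The white oil canister is in the way: lift it by its handle off the bearing's steel stand and set it down upright on the rubber mat, without dropping it, and let go. Then take the push-type grease gun out of its holder, press its coupler squarely onto the bearing's tilted grease nipple until it snaps home, and keep leaning on the gun along its own length until it is pushed in against its spring nearly to the end of its stroke. Finish while still holding the gun gripped and pushed in on the nipple, and leave everything else on the bench where it is.

Things in the scene. Friction and masses are not known exactly. Their poses are not given: they have to be found in the camera images.
- canister_handle (a point): Centre of the handle bar on top of the white oil canister. The bar runs along the canister's y: 16 mm thick (x), 14 mm high, 50 mm clear between its posts, its centre 243 mm above the underside, 31 mm of free space under it. The canister's middle is 20 mm along +y from here; a black cap (36 mm across, top 233 mm above the underside) is 58 mm along +y. Axes as the canister's.
- canister: Closed white plastic oil canister, 0.45 to 0.8 kg, 70 mm (x) by 120 mm (y) by 205 mm high plus the handle; origin at the centre of its underside, z up. It starts on the bearing's stand (plate top 30 mm above the bench), between the bearing and the robot, just where the gun has to come in.
- mat_top (a point): Centre of the top face of a flat black rubber drip mat fixed on the bench, 170 mm (its x) by 160 mm (its y), 4 mm thick, on one side of the bearing's stand, left or right (the gun's holder is on the other side). The canister fits on it either way round.
- gun_grip (a point): Centre of the round black handle at the rear (upper) end of the grease gun: 30 mm diameter, 55 mm long, 27 mm of it above and below this point. Below it the steel barrel, 40 mm diameter, 85 mm long. Gun 0.5 kg, 215 mm long. z: along the gun from coupler to handle; the gun is round about z. It starts upright in its holder, coupler down; lift it straight up 90 mm to clear the holder.
- coupler_seat (a point): Centre of the flat seat inside the coupler at the gun's front (lower) end, on its axis, 174.5 mm from gun_grip along the gun's -z (less by the stroke when pushed in). The flared mouth, 26 mm wide inside, 31 mm outside, is 13 mm further. Four spring jaws inside snap under the nipple's head at about 6 N; fully on, this point meets nipple_head. Axes as the gun's.
- pump (a joint): Stroke of the gun in m: 0 = extended (start), 0.020 = pushed fully in. Pushing the barrel towards a held coupler slides the 14 mm pump tube (45 mm showing at first) into the barrel against a spring: 10 N to begin, 17 N at 0.020, so the coupler snaps on before the tube moves.
- nipple_head (a point): Centre of the outer face of the grease nipple's button head (16 mm diameter, 5 mm thick, on a 10 mm neck over a 17 mm hexagon whose top is 13 mm behind this point). z: the nipple's axis, out of the bearing, tilted 28 degrees from vertical towards the bearing's -x. Coupled, the gun's z points the same way.
- bearing: Grey pillow-block bearing, housing 172 mm (x) by 54 mm (y), top 126 mm above the bench, with a shaft stub along y (40 mm thick, 200 mm long, centre 79 mm up), bolted on a steel stand whose top plate (x from -190 to +95 mm, 160 mm along y) is 30 mm above the bench. Fixed. Origin on the bench under the shaft, z up, -x towards the robot.
- holder: Fixed steel bench holder of the gun, 110 by 110 mm, origin at the centre of its underside. The gun's front shoulder (46 mm) rests on its top plate 100 mm above the bench in a 12 mm high collar; tube and coupler hang through a 38 mm hole.
- spraycan: Bystander: spray can, 65 mm diameter, 190 mm high; origin at the underside.
- filterbox: Bystander: cardboard box 85 x 85 x 115 mm; origin at the underside.
- oilbottle: Bystander: grey oil bottle, 80 mm diameter, 215 mm high; origin at the underside.
- greasetin: Bystander: steel tin, 90 mm diameter, 85 mm high; origin at the underside.
- spanner: Bystander: spanner 170 mm long, lying on the bench.
- race: Bystander: steel bearing ring, 80 mm diameter, 18 mm high, lying on the bench.
- bulbbox: Bystander: white carton 60 x 100 x 50 mm; origin at the underside.

How it is judged:
On the way, in this order (a step that is already met when the one before it is completed fails the run):
1. the canister stands upright on the rubber mat, let go (horizontal distance between canister and mat_top below 0.06 m and height (world z) of canister below 0.01 m and angle between canister's own z axis and vertical below 0.1 rad and linear speed of canister below 0.03 m/s and contact force between the fingers and canister below 0.1 N), for 0.2 s.
2. the coupler has snapped squarely onto the nipple (distance between coupler_seat and nipple_head below 0.004 m and angle between the z axis of coupler_seat and the z axis of nipple_head, either way round below 0.12 rad), for 0.1 s.
At the end, for the whole second after the job is handed in: Gun gripped, coupler seated on the nipple (within 4 mm, axes within 0.12 rad), pump in more than 14 of 20 mm, pressing on the bearing with over 8 N; canister at rest upright on the mat, its middle within 60 mm of the mat's middle (all of step 2 and value of joint pump above 0.014 m and contact force between the fingers and gun above 2 N and contact force between gun and bearing above 8 N and horizontal distance between canister and mat_top below 0.06 m and height (world z) of canister below 0.01 m and angle between canister's own z axis and vertical below 0.1 rad and linear speed of canister below 0.03 m/s); the arm keeps its last pose, push and grip.
It fails at once if the canister is dropped (falls freely from more than about 12 mm) (linear speed of canister above 0.5 m/s and contact force between the fingers and canister below 0.05 N).
It fails at once if a bystander is pushed more than 30 mm or knocked over (distance of any of spraycan, filterbox, oilbottle, greasetin, spanner, race, bulbbox from where it was at the start of the episode above 0.03 m or angle between any of spraycan, oilbottle, filterbox's own z axis and vertical above 0.5 rad).
It also fails if it takes over 58 s, if anything falls off the work surface, if the arm or the gripper's body presses on something with over 40 N, if the wrist force passes 120 N, or if a joint passes its speed limit or range.

## Working session

There is one attempt and no reset: what is moved stays moved. The work goes in short steps, Python scripts to look and compute and a tool call to move; the robot and the scene stay as the last step left them, time stands still between calls to the robot, and variables do not carry over. Pictures are saved under pics/ and viewed, at most 10 in all, crops included, and the job is handed in when it is done.

Besides the shell and the picture viewer there is one more tool, called after "Request:" by a JSON object that holds its "name" and its "arguments". play_rows: Moves the arm, as the interface text tells. Its arguments: {"type":"object","properties":{"linear":{"type":"array","items":{"type":"array","items":{"type":"number"}}},"turn":{"type":"array","items":{"type":"number"}},"hand":{"type":"number"}},"required":["linear","turn"]}

```bash
mkdir -p pics; ls; cat > h.py <<'E'
from plant import *
import numpy as np, cv2
from scipy.spatial.transform import Rotation as R
def cam(n):
    c=camera_info(n); K=np.array(c["camera_matrix"]); a=np.array(c["attitude"],float)
    M=a if a.shape==(3,3) else R.from_quat(a[[1,2,3,0]]).as_matrix()
    return K,np.array(c["origin"]),M
def ray(n,px):
    K,o,M=cam(n); d=M@np.linalg.inv(K)@np.array([px[0],px[1],1.]); return o,d
def atz(n,px,z):
    o,d=ray(n,px); return o+d*(z-o[2])/d[2]
def proj(n,P):
    K,o,M=cam(n); p=K@(M.T@(np.array(P)-o)); return p[:2]/p[2]
def tri(p1,p2):
    o1,d1=ray("scene",p1);o2,d2=ray("top",p2)
    s=np.linalg.lstsq(np.c_[d1,-d2],o2-o1,rcond=None)[0]
    a,b=o1+s[0]*d1,o2+s[1]*d2; return (a+b)/2,np.linalg.norm(a-b)
def save(n,f): 
    im=grab_frame(n); cv2.imwrite("pics/"+f,im[:,:,::-1]); return im
E
python3 - <<'E'
from h import *
np.set_printoptions(precision=4,suppress=True)
print(state())
for n in("scene","top"):
    save(n,n+"0.png"); print(n,cam(n))
    for t in "canister_handle canister mat_top gun_grip coupler_seat nipple_head bearing holder spraycan filterbox oilbottle greasetin spanner race bulbbox".split():
        r=trace(n,t)
        for q in r[:2]: print(t,round(q["p"],2),np.round(q["location"],1),atz(n,q["location"],0)[:2])
E
```

```text
pics
{'time': 0.0, 'joint_pos': array([ 0.995 ,  0.0534,  1.6143,  0.    ,  1.476 , -0.119 ]), 'joint_vel': array([ 0.0001,  0.0022, -0.0002, -0.0011, -0.001 , -0.0004]), 'joint_efforts': array([ -0.0003, -39.3698, -37.017 ,  -0.0002,   0.007 ,  -0.    ]), 'tool_pos': array([0.2753, 0.5604, 0.23  ]), 'tool_rot': array([-0.0004,  0.2264,  0.974 , -0.001 ]), 'contact_force': array([-0.1542, -1.0271, -0.6252]), 'ft_torque': array([-0.0168,  0.0223,  0.0053]), 'grasp_force': 0.0, 'gripper_width': 0.9983063688172701}
scene (array([[439.128 ,   0.    , 324.3494],
       [  0.    , 439.128 , 195.8549],
       [  0.    ,   0.    ,   1.    ]]), array([1.3295, 0.608 , 0.8205]), array([[-0.6347,  0.4149, -0.652 ],
       [ 0.7727,  0.3551, -0.5262],
       [ 0.0132, -0.8377, -0.5459]]))
canister_handle 0.6 [337.8 215.8] [ 0.412  -0.0759]
canister 0.79 [337.1 216.3] [ 0.4156 -0.076 ]
mat_top 0.78 [283.  200.8] [ 0.4634 -0.2691]
mat_top 0.58 [436.  270.2] [0.4386 0.2847]
gun_grip 0.55 [448.8 229.8] [0.2483 0.2297]
coupler_seat 0.66 [436.1 269.5] [0.4359 0.2836]
nipple_head 0.63 [304.  236.2] [ 0.
[... 650 characters left out ...]
     [-0.0129, -0.1473, -0.989 ]]))
canister 0.69 [296.1 200.1] [0.6054 0.0625]
mat_top 0.74 [398.1 241.8] [ 0.4613 -0.2711]
gun_grip 0.69 [210.4 237.3] [0.486  0.3468]
bearing 0.89 [310.3 171.5] [0.7025 0.0137]
holder 0.63 [224.4 242.1] [0.4694 0.3001]
spraycan 0.68 [231.9 146.1] [0.7965 0.2812]
spraycan 0.23 [295.5 198.8] [0.6099 0.0644]
filterbox 0.98 [398.2 176.9] [ 0.6784 -0.2818]
filterbox 0.59 [204.7 183. ] [0.6693 0.371 ]
oilbottle 0.62 [160.5 190.5] [0.6462 0.52  ]
oilbottle 0.45 [465.8 195.5] [ 0.611  -0.5033]
greasetin 0.91 [464.8 200.2] [ 0.5953 -0.4988]
spanner 0.74 [292.1 271.8] [0.3697 0.0772]
race 0.93 [340.5 262.5] [ 0.3972 -0.0808]
bulbbox 0.82 [204.8 183.4] [0.6679 0.3706]
```

View pics/scene0.png

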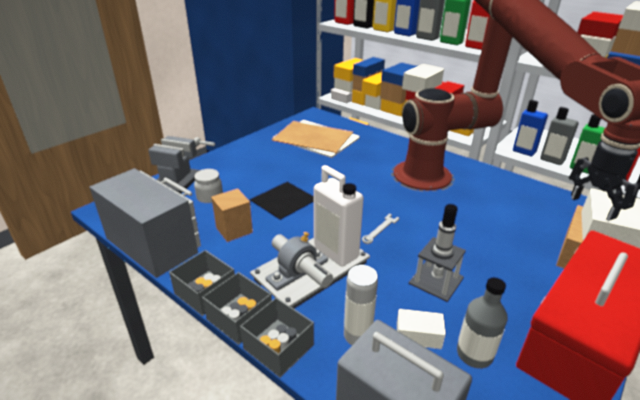

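View pics/top0.png

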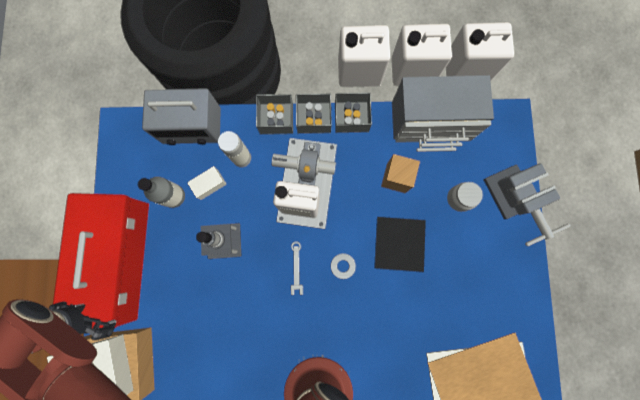

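```bash
python3 - <<'E'
from h import *
a=cv2.imread("pics/top0.png")[130:235,190:350]; b=cv2.imread("pics/scene0.png")[160:300,240:400]
cv2.imwrite("pics/c1.png",cv2.resize(a,None,fx=5,fy=5,interpolation=cv2.INTER_CUBIC))
cv2.imwrite("pics/c2.png",cv2.resize(b,None,fx=4.2,fy=4.2,interpolation=cv2.INTER_CUBIC))
np.set_printoptions(precision=4,suppress=True)
for t in["canister","canister_handle","mat_top","gun_grip","nipple_head","bearing","holder"]:
  for n in("scene","top"):
    grab_frame(n)
    for q in trace(n,t)[:1]:
      m=q["region"].astype(np.uint8); print(t,n,round(q["p"],2),np.round(q["location"],1),cv2.boundingRect(m),m.sum(),cv2.boxPoints(cv2.minAreaRect(cv2.findNonZero(m))).round(1).tolist())
E
```

```text
canister scene 0.61 [337.  218.3] (314, 166, 50, 100) 3806 [[314.0, 166.0], [363.0, 166.0], [363.0, 265.0], [314.0, 265.0]]
canister top 0.95 [295.1 203.8] (273, 182, 46, 36) 1375 [[271.20001220703125, 212.3000030517578], [275.5, 180.39999389648438], [320.8999938964844, 186.60000610351562], [316.6000061035156, 218.39999389648438]]
canister_handle scene 0.83 [338.5 217.7] (313, 165, 51, 101) 3953 [[311.6000061035156, 264.1000061035156], [314.70001220703125, 164.60000610351562], [364.3999938964844, 166.1999969482422], [361.29998779296875, 265.70001220703125]]
canister_handle top 0.65 [296.2 198.7] (273, 182, 46, 36) 1354 [[271.0, 212.0], [275.5, 180.5], [320.70001220703125, 187.0], [316.20001220703125, 218.5]]
mat_top scene 0.68 [284.1 198.5] (251, 182, 63, 37) 1327 [[250.39999389648438, 198.89999389648438], [299.5, 172.60000610351562], [314.5, 200.6999969482422], [265.3999938964844, 226.89999389648438]]
mat_top top 0.59 [398.3 242.8] (374, 217, 52, 56) 2573 [[372.3999938964844, 268.5], [376.1000061035156, 216.39999389648438], [426.70001220703125, 220.10000610351562], [423.0, 272.10000
[... 644 characters left out ...]
scene 0.87 [298.4 270.8] (252, 234, 117, 73) 4063 [[241.60000610351562, 258.6000061035156], [331.5, 199.5], [370.5, 258.79998779296875], [280.5, 317.8999938964844]]
bearing top 0.61 [311.7 172. ] (272, 139, 64, 90) 3032 [[263.0, 220.10000610351562], [275.0, 135.89999389648438], [337.70001220703125, 144.8000030517578], [325.70001220703125, 229.10000610351562]]
holder scene 0.62 [440.7 270.6] (410, 237, 55, 64) 2002 [[404.3999938964844, 281.20001220703125], [429.20001220703125, 231.60000610351562], [474.3999938964844, 254.1999969482422], [449.6000061035156, 303.79998779296875]]
holder top 0.75 [225.1 243.5] (201, 225, 40, 34) 976 [[201.0, 225.0], [240.0, 225.0], [240.0, 258.0], [201.0, 258.0]]
```

View pics/c1.png

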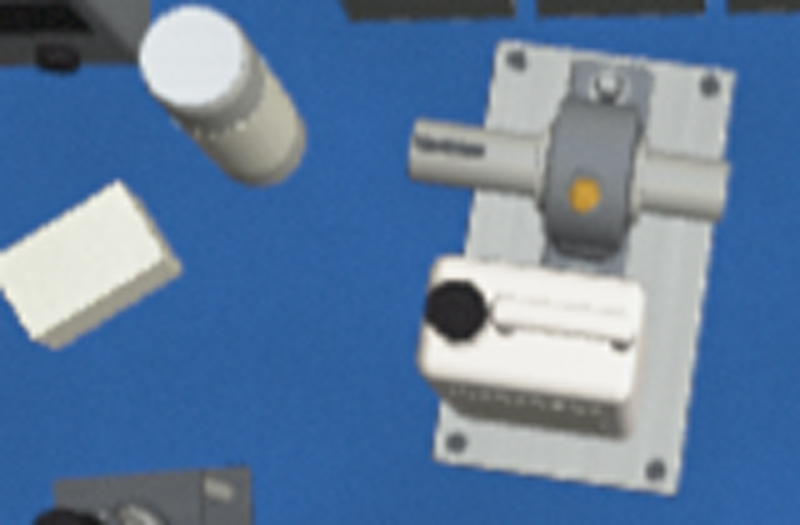

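View pics/c2.png

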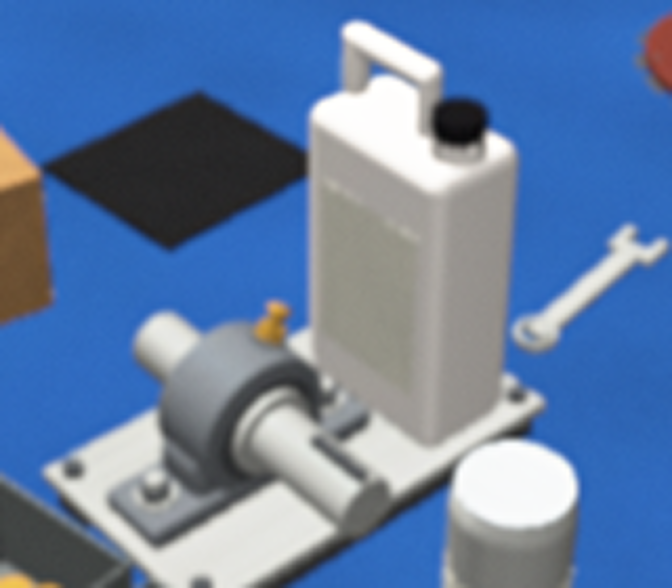

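```bash
python3 - <<'E'
from h import *
np.set_printoptions(precision=4,suppress=True)
T=lambda x,y:(190+(x+.5)/5-.5,130+(y+.5)/5-.5); S=lambda x,y:(240+x/4.2-.4,160+y/4.2-.4)
c=[atz("top",T(*p),.03) for p in[(498,40),(735,70),(675,495),(435,460)]]
for i in range(4):
  d=c[(i+1)%4]-c[i]; print(c[i][:2],np.linalg.norm(d),np.degrees(np.arctan2(d[1],d[0])))
h=[atz("top",T(*p),.28) for p in[(500,312),(632,322)]]; print("bar",h,np.degrees(np.arctan2(*(h[0]-h[1])[1::-1])))
print("barc scene",tri(S(392,52),T(566,314)), "cap",atz("top",T(457,307),.263),tri(S(461,112),T(457,307)))
for px in [(575,197),(580,200),(585,195)]: print("nip",tri(S(275,308),T(*px)),tri(S(270,325),T(*px)))
print("gun top",tri((450.5,205.5),(206,237.5)),atz("top",(204.5,237.5),.24))
print("mat",[atz("top",p,.004)[:2] for p in((376.1,216.4),(426.7,220.1),(423,272.1),(372.4,268.5),(399.5,244.3))])
a=cv2.imread("pics/top0.png")[205:275,180:270]; b=cv2.imread("pics/scene0.png")[195:305,395:475]
cv2.imwrite("pics/c3.png",np.hstack([cv2.resize(a,(450,350),interpolation=2),cv2.resize(b,(254,350),interpolation=2)]))
E
```

```text
[0.8129 0.082 ] 0.1598567002845088 -98.59539676307053
[ 0.789 -0.076] 0.2863846812298425 170.90137263451842
[ 0.5062 -0.0308] 0.15696558514683534 80.74809164330354
[0.5314 0.1242] 0.28457537950372824 -8.517654971574624
bar [array([0.5834, 0.0606, 0.28  ]), array([ 0.5769, -0.0078,  0.28  ])] 84.59058151845642
barc scene (array([0.5815, 0.0281, 0.2753]), np.float64(0.0036765455964394506)) cap [0.5895 0.0848 0.263 ] (array([0.5892, 0.0861, 0.2605]), np.float64(0.0026496007377827765))
nip (array([0.679 , 0.0253, 0.1399]), np.float64(0.004186479727719083)) (array([0.6822, 0.0251, 0.1288]), np.float64(0.0058675352528017866))
nip (array([0.6772, 0.0229, 0.1378]), np.float64(0.0029538383442433377)) (array([0.6804, 0.0227, 0.1265]), np.float64(0.004627699777665551))
nip (array([0.6788, 0.0215, 0.1383]), np.float64(0.0012664171612182934)) (array([0.682 , 0.0213, 0.1271]), np.float64(0.00036288358895397596))
gun top (array([0.4697, 0.2939, 0.2336]), np.float64(0.010131318560695124)) [0.4716 0.2913 0.24  ]
mat [array([ 0.5457, -0.2018]), array([ 0.5306, -0.3676]), array([ 0.3626, -0.3458]), array([ 0.3765, -0.1833]), array([ 0.4529, -0.2745])]
```

View pics/c3.png

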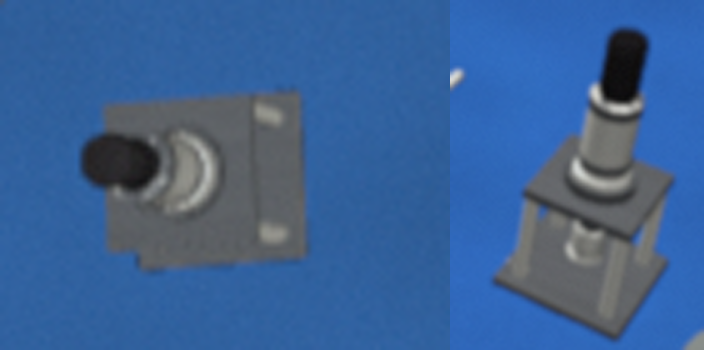

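Request:
{"name": "play_rows", "arguments": {"linear": [[0,0,0.05],[0,0,0.05],[0.0127,-0.022,0.05],[0.0254,-0.0445,0],[0.0254,-0.0445,0],[0.0254,-0.0445,0],[0.0254,-0.0445,0],[0.0254,-0.0445,0]], "turn": [0,0,-5.9,-5.9,-5.9,-5.9,-5.9,-5.9], "hand": 0.0854}}

```text
time: 4.0
tool_pos: [0.4159, 0.3149, 0.3815]
tool_rot: [0.0, 0.513, 0.858, 0.0]
contact_force: [-0.7, -0.3, 0.5]
gripper_width: 0.999
grasp_force: 0.0
```

Request:
{"name": "play_rows", "arguments": {"linear": [[0.0254,-0.0445,0],[0.0254,-0.0445,0],[0.0254,-0.0445,0],[0.0254,-0.0445,0],[0.0254,-0.0445,0],[0.0254,-0.0445,0],[0.0127,-0.022,0],[0,0,0]], "turn": [-5.9,-5.9,-5.9,-5.9,-5.9,-5.9,0,0]}}

```text
time: 5.0
tool_pos: [0.5808, 0.0265, 0.3808]
tool_rot: [-0.001, 0.749, 0.662, -0.0]
contact_force: [0.3, 1.0, 1.1]
gripper_width: 0.999
grasp_force: 0.0
```

```bash
cat >> h.py <<'E'
def st():
    s=state(); q=s["tool_rot"]; M=R.from_quat(q[[1,2,3,0]]).as_matrix()
    print(round(s["time"],2),"tcp",s["tool_pos"].round(4),"toolz",M[:,2].round(3),"closeyaw",round(np.degrees(np.arctan2(M[1,1],M[0,1])),1),"F",s["contact_force"].round(1),"w",round(s["gripper_width"],3),"g",round(s["grasp_force"],1),"q",s["joint_pos"].round(2))
E
python3 - <<'E'
from h import *
st()
im=save("top","t1.png"); im2=save("scene","s1.png")
a=cv2.resize(im[150:260,230:370],None,fx=2.8,fy=2.8);b=cv2.resize(im2[120:250,280:430],(400,308))
cv2.imwrite("pics/c4.png",np.hstack([a,b])[:,:,::-1])
E
```

```text
5.0 tcp [0.5808 0.0265 0.3808] toolz [-0.001  0.    -1.   ] closeyaw -7.0 F [0.3 1.  1.1] w 0.999 g 0.0 q [-0.08 -0.09  1.51  0.    1.72  0.04]
```

View pics/c4.png

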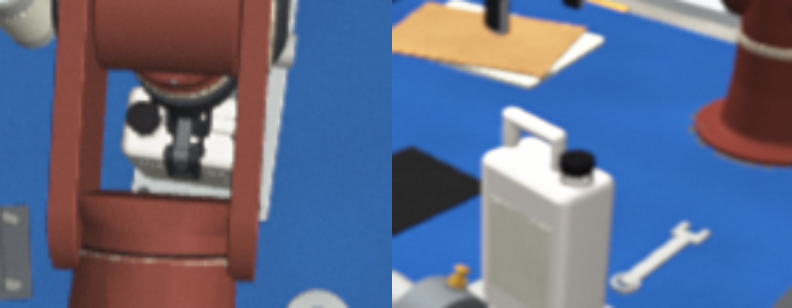

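Request:
{"name": "play_rows", "arguments": {"linear": [[0,0,-0.04],[0,0,-0.04],[0,0,-0.03],[0,0,-0.017],[0,0,0]], "turn": [0,0,0,0,0]}}

```text
time: 5.72
tool_pos: [0.5797, 0.0284, 0.2534]
tool_rot: [-0.001, 0.748, 0.663, -0.001]
contact_force: [0.6, 1.4, 1.0]
gripper_width: 0.998
grasp_force: 0.0
```

Request:
{"name": "play_rows", "arguments": {"linear": [[0,0,0],[0,0,0],[0,0,0],[0,0,0],[0,0,0],[0,0,0],[0,0,0]], "turn": [0,0,0,0,0,0,0], "hand": 0.0}}

```text
time: 6.6
tool_pos: [0.5807, 0.0271, 0.255]
tool_rot: [0.001, 0.749, 0.663, 0.0]
contact_force: [-1.3, -2.0, 4.9]
gripper_width: 0.169
grasp_force: 60.6
```

Request:
{"name": "play_rows", "arguments": {"linear": [[0,0,0.005],[0,0,0.01],[0,0,0.015],[0,0,0.02],[-0.005,-0.013,0.02],[-0.0108,-0.0268,0],[-0.0108,-0.0268,0],[-0.0108,-0.0268,0]], "turn": [0,0,0,0,0,0,0,0]}}

```text
time: 7.6
tool_pos: [0.5426, -0.0676, 0.3261]
tool_rot: [0.001, 0.749, 0.663, 0.0]
contact_force: [-0.1, -0.2, -5.7]
gripper_width: 0.17
grasp_force: 59.4
```

Request:
{"name": "play_rows", "arguments": {"linear": [[-0.0108,-0.0268,0],[-0.0108,-0.0268,0],[-0.0108,-0.0268,0],[-0.0108,-0.0268,0],[-0.0108,-0.0268,0],[-0.0108,-0.0268,0],[-0.0108,-0.0268,0],[-0.0108,-0.0268,0]], "turn": [0,0,0,0,0,0,0,0]}}

```text
time: 8.6
tool_pos: [0.4558, -0.282, 0.3261]
tool_rot: [0.001, 0.749, 0.663, -0.0]
contact_force: [-0.9, -0.7, -4.8]
gripper_width: 0.173
grasp_force: 59.4
```

Request:
{"name": "play_rows", "arguments": {"linear": [[-0.006,-0.013,0],[0,0,-0.02],[0,0,-0.03],[0,0,-0.025],[0,0,-0.01],[0,0,0],[0,0,0]], "turn": [0,0,0,0,0,0,0]}}

```text
time: 9.48
tool_pos: [0.4513, -0.2936, 0.2407]
tool_rot: [0.001, 0.749, 0.663, 0.0]
contact_force: [0.1, -1.1, -4.9]
gripper_width: 0.169
grasp_force: 59.4
```

```bash
python3 - <<'E'
from h import *
st()
im=save("top","t2.png"); im2=save("scene","s2.png")
a=cv2.resize(im[160:300,330:470],(400,400));b=cv2.resize(im2[100:240,210:350],(400,400))
cv2.imwrite("pics/c5.png",np.hstack([a,b])[:,:,::-1])
E
```

```text
9.47 tcp [ 0.4513 -0.2936  0.2407] toolz [ 0.002 -0.001 -1.   ] closeyaw -6.9 F [ 0.1 -1.1 -4.9] w 0.169 g 59.4 q [-0.72 -0.16  1.8   0.    1.5  -0.59]
```

View pics/c5.png

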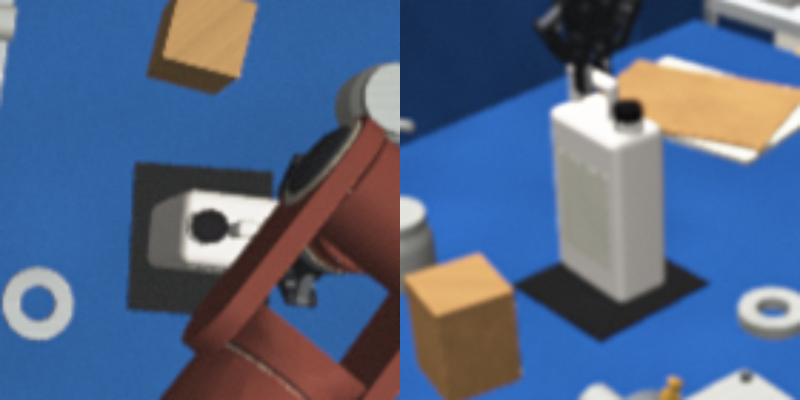

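Request:
{"name": "play_rows", "arguments": {"linear": [[0,0,-0.004],[0,0,-0.004],[0,0,-0.002],[0,0,-0.001],[0,0,0],[0,0,0]], "turn": [0,0,0,0,0,0]}}

```text
time: 10.32
tool_pos: [0.4509, -0.2938, 0.2292]
tool_rot: [0.001, 0.749, 0.663, -0.0]
contact_force: [-1.8, -1.5, 1.1]
gripper_width: 0.175
grasp_force: 60.2
```

Request:
{"name": "play_rows", "arguments": {"linear": [[0,0,0],[0,0,0],[0,0,0],[0,0,0],[0,0,0],[0,0,0]], "turn": [0,0,0,0,0,0], "hand": 0.085}}

```text
time: 11.08
tool_pos: [0.4507, -0.2934, 0.2283]
tool_rot: [0.0, 0.749, 0.663, 0.0]
contact_force: [0.6, 0.0, 0.4]
gripper_width: 0.995
grasp_force: 0.0
```

Request:
{"name": "play_rows", "arguments": {"linear": [[0,0,0.015],[0,0,0.03],[0,0,0.04],[0,0,0.05],[0,0,0.015],[0,0,0]], "turn": [0,0,0,0,0,0]}}

```text
time: 11.82
tool_pos: [0.451, -0.2937, 0.3802]
tool_rot: [0.002, 0.749, 0.663, 0.0]
contact_force: [0.0, -0.4, -0.3]
gripper_width: 0.993
grasp_force: 0.0
```

```bash
python3 - <<'E'
from h import *
np.set_printoptions(precision=4,suppress=True)
st(); save("top","t3.png"); im=save("scene","s3.png")
for n in("scene","top"):
  for t in("canister","nipple_head","gun_grip"):
    for q in trace(n,t)[:1]:
      m=q["region"].astype(np.uint8); print(n,t,round(q["p"],2),np.round(q["location"],1),cv2.boundingRect(m))
top=cv2.imread("pics/top0.png"); 
# black handle pixels: gun
for n,f,(x0,y0,w,h) in(("top","top0.png",(190,220,40,40)),("scene","scene0.png",(430,195,40,60))):
  g=cv2.imread("pics/"+f)[y0:y0+h,x0:x0+w].max(2)<50
  ys,xs=np.nonzero(g); print(n,g.sum(),xs.min()+x0,xs.max()+x0,ys.min()+y0,ys.max()+y0,xs.mean()+x0,ys.mean()+y0)
for z in(.205,.21,.215):
  for n in("top","scene"):
    print(z,n,[proj(n,[.47,.295,z+k]) for k in(-.0275,0,.0275)])
a=cv2.resize(im[215:265,280:340],(360,300),interpolation=2); t=cv2.imread("pics/t3.png")[:,:,::-1]
b=cv2.resize(t[140:200,280:340],(300,300),interpolation=2); cv2.imwrite("pics/c6.png",np.hstack([a,b])[:,:,::-1])
E
```

```text
11.82 tcp [ 0.451  -0.2937  0.3802] toolz [ 0.002 -0.002 -1.   ] closeyaw -7.0 F [ 0.  -0.4 -0.3] w 0.993 g 0.0 q [-0.72 -0.2   1.61  0.    1.73 -0.59]
scene canister 0.96 [283.7 165.8] (264, 125, 39, 83)
scene nipple_head 0.49 [300.3 235.8] (302, 233, 6, 9)
scene gun_grip 0.81 [447.6 236.1] (433, 204, 24, 73)
top canister 0.85 [408.1 244.9] (380, 227, 58, 32)
top gun_grip 0.58 [211.1 237.1] (196, 231, 27, 17)
top 121 197 211 232 242 203.78512396694214 236.97520661157026
scene 223 443 456 205 226 449.2421524663677 215.57847533632287
0.205 top [array([210.0236, 239.2873]), array([207.0711, 238.8014]), array([203.9579, 238.289 ])]
0.205 scene [array([444.8148, 224.8063]), array([446.6694, 215.6819]), array([448.5772, 206.2956])]
0.21 top [array([209.4982, 239.2009]), array([206.5174, 238.7103]), array([203.3736, 238.1928])]
0.21 scene [array([445.1481, 223.1663]), array([447.0122, 213.9951]), array([448.93, 204.56])]
0.215 top [array([208.9678, 239.1136]), array([205.9583, 238.6182]), array([202.7835, 238.0957])]
0.215 scene [array([445.4831, 221.518 ]), array([447.3568, 212.2996]), array([449.2846, 202.8152])]
```

View pics/c6.png

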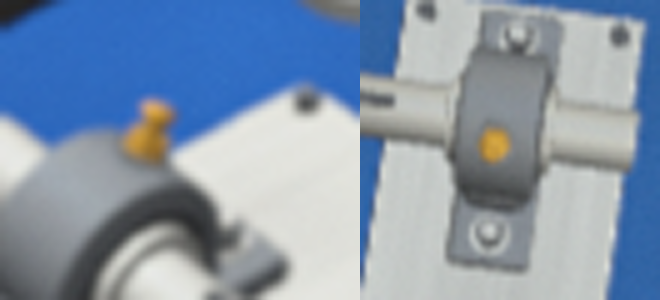

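```bash
python3 - <<'E'
from h import *
np.set_printoptions(precision=4,suppress=True)
print(tri((449.4,215.6),(203.9,237)))
for z in(.205,.21,.215): print(atz("top",(203.9,237),z),atz("scene",(449.4,215.6),z))
# shoulder/collar ring in top crop at z~.112, and handle top disc
print("collar",atz("top",(180+183/5-.4,205+172/5-.4),.112)); print(atz("top",(200.8,236.8),.24))
print("nip",tri((305.8,232.6),(306.6,168.7)),atz("top",(306.6,168.7),.138))
E
```

```text
(array([0.4745, 0.3025, 0.2111]), np.float64(0.0011898836394479105))
[0.4751 0.3039 0.205 ] [0.4654 0.2999 0.205 ]
[0.4748 0.3023 0.21  ] [0.4724 0.3024 0.21  ]
[0.4745 0.3008 0.215 ] [0.4794 0.3049 0.215 ]
collar [0.4741 0.2959 0.112 ]
[0.4737 0.3012 0.24  ]
nip (array([0.6778, 0.0221, 0.1392]), np.float64(0.0027744501744947692)) [0.6789 0.021  0.138 ]
```

Request:
{"name": "play_rows", "arguments": {"linear": [[0,0.025,0],[0.002,0.05,0],[0.002,0.05,0],[0.002,0.05,0],[0.002,0.05,0],[0.002,0.05,0],[0.002,0.05,0],[0.002,0.05,0]], "turn": [7.3,7.3,7.3,7.3,7.3,7.3,7.3,7.3]}}

```text
time: 13.22
tool_pos: [0.4644, 0.0832, 0.3781]
tool_rot: [0.0, 0.328, 0.945, -0.0]
contact_force: [0.2, 0.3, 0.3]
gripper_width: 0.998
grasp_force: 0.0
```

Request:
{"name": "play_rows", "arguments": {"linear": [[0.002,0.05,0],[0.002,0.05,0],[0.002,0.05,0],[0.002,0.045,0],[0.002,0.023,0],[0,0,-0.03],[0,0,-0.05],[0,0,0]], "turn": [7.4,7.4,7.3,7.3,0,0,0,0]}}

```text
time: 14.22
tool_pos: [0.4726, 0.2981, 0.2928]
tool_rot: [-0.004, 0.081, 0.997, -0.003]
contact_force: [0.2, 0.3, 0.8]
gripper_width: 0.996
grasp_force: 0.0
```

```bash
python3 - <<'E'
from h import *
st()
E
```

```text
14.22 tcp [0.4726 0.2981 0.2928] toolz [-0.009 -0.005 -1.   ] closeyaw 80.7 F [0.2 0.3 0.8] w 0.996 g 0.0 q [ 0.43 -0.13  1.69 -0.    1.59 -0.98]
```

Request:
{"name": "play_rows", "arguments": {"linear": [[0.001,0.002,-0.03],[0,0,-0.035],[0,0,-0.025],[0,0,-0.015],[0,0,0],[0,0,0]], "turn": [0,0,0,0,0,0]}}

```text
time: 14.98
tool_pos: [0.4767, 0.302, 0.1954]
tool_rot: [0.001, 0.08, 0.997, 0.001]
contact_force: [0.2, 0.2, 0.9]
gripper_width: 1.001
grasp_force: 0.0
```

Request:
{"name": "play_rows", "arguments": {"linear": [[0,0,0],[0,0,0],[0,0,0],[0,0,0],[0,0,0],[0,0,0]], "turn": [0,0,0,0,0,0], "hand": 0.0}}

```text
time: 15.72
tool_pos: [0.4759, 0.3019, 0.1938]
tool_rot: [0.0, 0.08, 0.997, 0.0]
contact_force: [-0.7, 1.7, 2.4]
gripper_width: 0.34
grasp_force: 59.2
```

Request:
{"name": "play_rows", "arguments": {"linear": [[0,0,0.01],[0,0,0.02],[0,0,0.02],[0,0,0.013],[0,0,0.005],[0,0,0]], "turn": [0,0,0,0,0,0]}}

```text
time: 16.48
tool_pos: [0.4757, 0.3016, 0.2616]
tool_rot: [0.0, 0.08, 0.997, 0.0]
contact_force: [-0.4, 0.8, -5.1]
gripper_width: 0.333
grasp_force: 60.0
```

Request:
{"name": "play_rows", "arguments": {"linear": [[-0.0078,0.0012,0],[-0.0077,0.0012,-0.0007],[-0.0077,0.0012,-0.001],[-0.0077,0.0012,-0.001],[-0.0075,0.0012,-0.0017],[-0.0075,0.0012,-0.0017],[0,0,0]], "turn": [0,0,0,0,0,0,0]}}

```text
time: 17.35
tool_pos: [0.429, 0.309, 0.2552]
tool_rot: [-0.0, 0.08, 0.997, 0.0]
contact_force: [2.8, -1.1, -3.5]
gripper_width: 0.338
grasp_force: 60.7
```

Request:
{"name": "play_rows", "arguments": {"linear": [[-0.0074,0.0012,-0.0024],[-0.0074,0.0012,-0.0024],[-0.0072,0.0011,-0.003],[-0.0072,0.0011,-0.003],[-0.007,0.0011,-0.0036],[-0.007,0.0011,-0.0036],[0,0,0]], "turn": [0,0,0,0,0,0,0]}}

```text
time: 18.23
tool_pos: [0.3861, 0.3156, 0.2366]
tool_rot: [-0.0, 0.08, 0.997, -0.0]
contact_force: [3.6, 0.7, -3.0]
gripper_width: 0.341
grasp_force: 63.1
```

```bash
python3 - <<'E'
from h import *
st()
t=save("top","t4.png"); s=save("scene","s4.png")
cv2.imwrite("pics/c7.png",np.hstack([cv2.resize(t[195:285,170:290],(400,300)),cv2.resize(s[150:310,380:540],(400,400))[60:360]])[:,:,::-1])
E
```

```text
18.23 tcp [0.3861 0.3156 0.2366] toolz [-0. -0. -1.] closeyaw 80.9 F [ 3.6  0.7 -3. ] w 0.341 g 63.1 q [ 0.54 -0.26  1.89 -0.    1.51 -0.88]
```

View pics/c7.png

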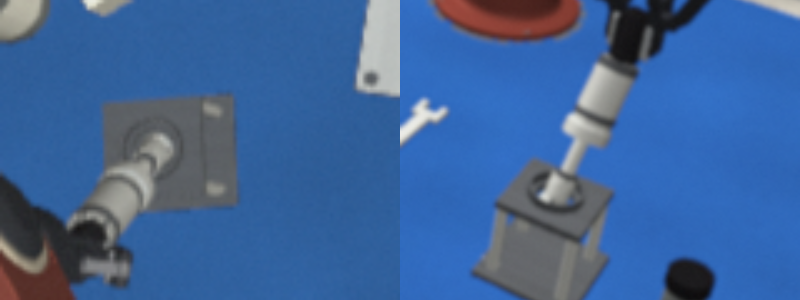

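Request:
{"name": "play_rows", "arguments": {"linear": [[-0.0046,0.0007,0.0088],[-0.0093,0.0015,0.0177],[-0.0093,0.0015,0.0177],[-0.0093,0.0015,0.0177],[0,0,0.03],[0,0,0.02],[0.012,-0.017,0],[0.025,-0.034,0]], "turn": [0,0,0,0,0,0,0,0]}}

```text
time: 19.32
tool_pos: [0.3906, 0.2701, 0.3499]
tool_rot: [-0.0, 0.078, 0.997, 0.0]
contact_force: [0.5, 0.4, -5.4]
gripper_width: 0.333
grasp_force: 63.0
```

Request:
{"name": "play_rows", "arguments": {"linear": [[0.03,-0.04,0],[0.03,-0.04,0],[0.03,-0.04,0],[0.03,-0.04,0],[0.03,-0.04,0],[0.018,-0.024,0],[0.008,-0.01,0],[0,0,0]], "turn": [0,0,0,0,0,0,0,0]}}

```text
time: 20.32
tool_pos: [0.5669, 0.0359, 0.3488]
tool_rot: [-0.001, 0.08, 0.997, 0.0]
contact_force: [0.1, 1.1, -5.1]
gripper_width: 0.337
grasp_force: 63.0
```

```bash
python3 - <<'E'
from h import *
st()
t=save("top","t5.png"); s=save("scene","s5.png")
cv2.imwrite("pics/c8.png",np.hstack([cv2.resize(t[130:250,240:360],(400,400)),cv2.resize(s[110:250,250:390],(400,400))])[:,:,::-1])
p=state()["tool_pos"]+[0,0,.019]
zn=np.array([-.4638,.0727,.8829])
for n in("scene","top"): print(n,proj(n,p),[proj(n,p-zn*d) for d in(.027,.112,.1875)], proj(n,[.678,.0217,.139]))
E
```

```text
20.32 tcp [0.5669 0.0359 0.3488] toolz [-0.002  0.001 -1.   ] closeyaw 80.8 F [ 0.1  1.1 -5.1] w 0.337 g 63.0 q [-0.07 -0.12  1.59  0.    1.67 -1.48]
scene [339.89012681 136.83805036] [array([335.71656782, 147.39368354]), array([322.87743998, 179.86599893]), array([311.84058835, 207.78005444])] [305.08484594 232.58339487]
top [296.56810608 192.38068351] [array([297.99066597, 188.97387812]), array([301.98873534, 179.39913584]), array([305.03091457, 172.11359889])] [306.36238299 168.92898004]
```

View pics/c8.png

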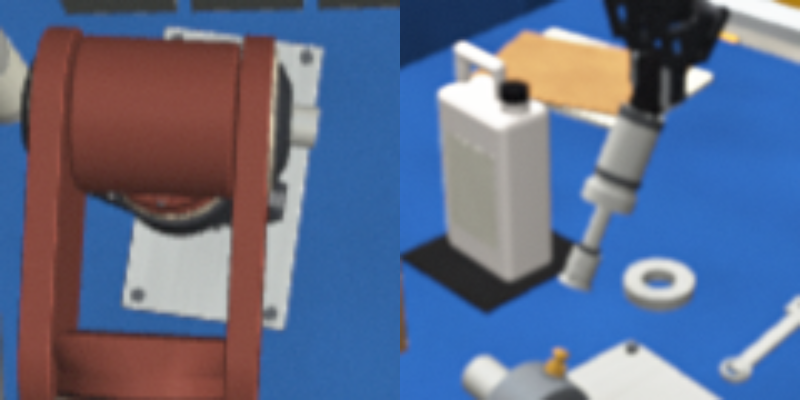

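Request:
{"name": "play_rows", "arguments": {"linear": [[0.004,0,-0.012],[0.006,0,-0.018],[0.004,0.001,-0.012],[0.0023,0,-0.006],[0,0,0],[0,0,0]], "turn": [0,0,0,0,0,0]}}

```text
time: 21.18
tool_pos: [0.5836, 0.0367, 0.3018]
tool_rot: [0.001, 0.08, 0.997, -0.0]
contact_force: [0.0, -0.9, -6.5]
gripper_width: 0.338
grasp_force: 62.9
```

```bash
python3 - <<'E'
from h import *
st()
t=save("top","t6.png"); s=save("scene","s6.png")
cv2.imwrite("pics/c9.png",cv2.resize(s[155:255,270:370],(600,600),interpolation=2)[:,:,::-1])
p=state()["tool_pos"]+[0,0,.019]
zn=np.array([-.4638,.0727,.8829])
print([proj("scene",p-zn*d) for d in(.027,.112,.1745,.1875)], proj("scene",[.678,.0217,.139]))
E
```

```text
21.18 tcp [0.5836 0.0367 0.3018] toolz [ 0.001 -0.    -1.   ] closeyaw 80.8 F [ 0.  -0.9 -6.5] w 0.338 g 62.9 q [-0.06 -0.08  1.62 -0.    1.59 -1.47]
[array([330.78977368, 167.24742125]), array([318.20761678, 198.94348917]), array([309.22694501, 221.56695387]), array([307.38689221, 226.202283  ])] [305.08484594 232.58339487]
```

View pics/c9.png

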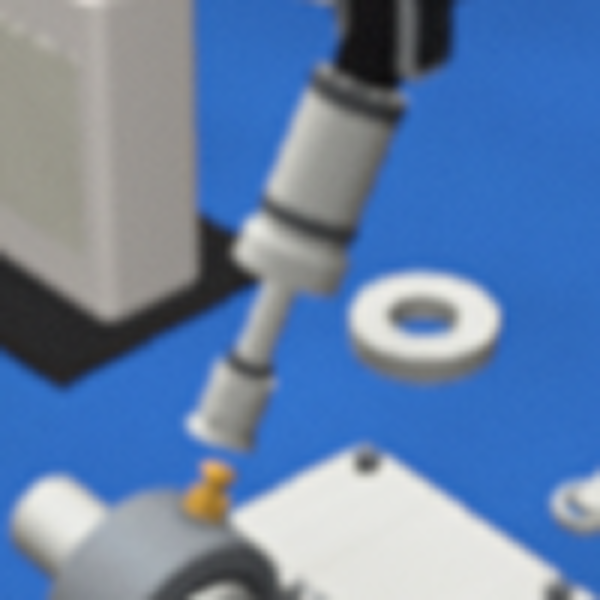

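Request:
{"name": "play_rows", "arguments": {"linear": [[-0.0015,0.0008,0],[0.0028,-0.0004,-0.0053],[0.0028,-0.0004,-0.0053],[0.0028,-0.0004,-0.0053],[0.0014,-0.0002,-0.0026],[0,0,0]], "turn": [0,0,0,0,0,0]}}

```text
time: 22.02
tool_pos: [0.5914, 0.0363, 0.2818]
tool_rot: [-0.001, 0.08, 0.997, 0.0]
contact_force: [-0.5, 1.6, -5.2]
gripper_width: 0.332
grasp_force: 63.1
```

Request:
{"name": "play_rows", "arguments": {"linear": [[0.0014,-0.0002,-0.0026],[0.0009,-0.0001,-0.0018],[0.0009,-0.0001,-0.0018],[0,0,0]], "turn": [0,0,0,0]}}

```text
time: 22.52
tool_pos: [0.5948, 0.0357, 0.2771]
tool_rot: [0.0, 0.08, 0.997, -0.0]
contact_force: [-3.3, -1.0, -1.1]
gripper_width: 0.34
grasp_force: 63.3
```

Request:
{"name": "play_rows", "arguments": {"linear": [[0.0009,-0.0001,-0.0018],[0,0,0]], "turn": [0,0]}}

```text
time: 22.78
tool_pos: [0.5955, 0.0357, 0.2767]
tool_rot: [0.0, 0.08, 0.997, -0.0]
contact_force: [-7.1, 0.3, 5.1]
gripper_width: 0.341
grasp_force: 63.6
```

Request:
{"name": "play_rows", "arguments": {"linear": [[0.0009,-0.0001,-0.0018],[0,0,0]], "turn": [0,0]}}

```text
time: 23.02
tool_pos: [0.5963, 0.0356, 0.2751]
tool_rot: [0.0, 0.08, 0.997, -0.0]
contact_force: [-7.3, 1.1, 5.9]
gripper_width: 0.336
grasp_force: 63.6
```

Request:
{"name": "play_rows", "arguments": {"linear": [[0.0009,-0.0001,-0.0018],[0.0009,-0.0001,-0.0018],[0,0,0]], "turn": [0,0,0]}}

```text
time: 23.4
tool_pos: [0.5981, 0.0353, 0.2719]
tool_rot: [0.0, 0.08, 0.997, -0.0]
contact_force: [-8.7, 0.6, 6.1]
gripper_width: 0.336
grasp_force: 63.8
```

Request:
{"name": "play_rows", "arguments": {"linear": [[0.0009,-0.0001,-0.0018],[0.0009,-0.0001,-0.0018],[0.0009,-0.0001,-0.0018],[0.0009,-0.0001,-0.0018],[0,0,0]], "turn": [0,0,0,0,0]}}

```text
time: 24.02
tool_pos: [0.6016, 0.0349, 0.2653]
tool_rot: [0.0, 0.08, 0.997, -0.0]
contact_force: [-9.8, 0.5, 8.0]
gripper_width: 0.338
grasp_force: 64.1
```

Request:
{"name": "play_rows", "arguments": {"linear": [[0.0009,-0.0001,-0.0018],[0.0009,-0.0001,-0.0018],[0,0,0]], "turn": [0,0,0]}}

```text
time: 24.4
tool_pos: [0.6034, 0.0347, 0.2621]
tool_rot: [0.0, 0.08, 0.997, -0.0]
contact_force: [-10.5, -0.5, 8.8]
gripper_width: 0.336
grasp_force: 64.2
```

```bash
python3 - <<'E'
from h import *
st(); a=[np.zeros(3)]
s=save("scene","s7.png")
p=state()["tool_pos"]+[0,0,.019]; hd=np.array([.678,.0217,.139]); d=p-hd; print(np.linalg.norm(d),np.degrees(np.arctan2(np.hypot(*d[:2]),d[2])))
# profile of gun width along axis in both images, by non-blue, sampling across axis
for f,P in(("s6.png",np.array([.5836,.0367,.3208])),("s7.png",p)):
  im=cv2.imread("pics/"+f); u=(P-hd)/np.linalg.norm(P-hd); out=[]
  for k in np.arange(0,.15,.003):
    c=proj("scene",hd+u*k); e=proj("scene",hd+u*(k+.01))-c; e/=np.linalg.norm(e); nrm=np.array([-e[1],e[0]])
    q=np.array([c+nrm*t for t in np.arange(-14,14.1,.5)],np.float32)
    v=cv2.remap(im,q[:,0][None],q[:,1][None],1)[0].astype(int)
    blue=(v[:,0]-v[:,2])>40; j=28; w=0
    for sg in(1,-1):
      i=j
      while 0<=i<57 and not blue[i]: i+=sg; w+=.5
    out.append((round(k*1000),w))
  print(f,out)
E
```

```text
24.4 tcp [0.6034 0.0347 0.2621] toolz [ 0.    -0.001 -1.   ] closeyaw 80.8 F [-10.5  -0.5   8.8] w 0.336 g 64.2 q [-0.07 -0.01  1.63 -0.    1.53 -1.48]
0.1610533159353087 28.046920854493585
s6.png [(0, 6.0), (3, 4.0), (6, 0), (9, 0), (12, 8.5), (15, 11.0), (18, 11.0), (21, 10.0), (24, 10.0), (27, 10.0), (30, 10.0), (33, 9.5), (36, 10.0), (39, 10.0), (42, 9.5), (45, 9.0), (48, 7.5), (51, 6.5), (54, 5.5), (57, 5.5), (60, 5.5), (63, 5.5), (66, 5.5), (69, 5.5), (72, 5.5), (75, 5.5), (78, 5.5), (81, 6.0), (84, 17.0), (87, 20.0), (90, 22.5), (93, 22.5), (96, 23.0), (99, 19.0), (102, 18.5), (105, 17.5), (108, 16.5), (111, 15.5), (114, 16.0), (117, 16.5), (120, 16.5), (123, 16.5), (126, 16.0), (129, 15.5), (132, 15.5), (135, 16.0), (138, 16.5), (141, 16.0), (144, 15.5), (147, 16.0)]
s7.png [(0, 9.5), (3, 9.5), (6, 10.0), (9, 10.0), (12, 9.5), (15, 9.5), (18, 9.0), (21, 7.5), (24, 6.5), (27, 5.5), (30, 5.5), (33, 5.5), (36, 5.5), (39, 6.0), (42, 12.5), (45, 17.0), (48, 18.0), (51, 18.0), (54, 18.0), (57, 18.0), (60, 17.5), (63, 16.5), (66, 15.5), (69, 22.5), (72, 22.5), (75, 22.5), (78, 22.5), (81, 22.0), (84, 22.0), (87, 22.0), (90, 22.0), (93, 22.0), (96, 17.0), (99, 16.0), (102, 15.5), (105, 15.5), (108, 15.5), (111, 16.0), (114, 15.5), (117, 15.5), (120, 15.5), (123, 15.5), (126, 15.5), (129, 15.5), (132, 13.0), (135, 11.5), (138, 11.5), (141, 13.5), (144, 14.5), (147, 16.5)]
```

Request:
{"name": "play_rows", "arguments": {"linear": [[0.0009,-0.0001,-0.0018],[0,0,0],[0,0,0]], "turn": [0,0,0]}}

```text
time: 24.82
tool_pos: [0.6043, 0.0345, 0.2606]
tool_rot: [0.0, 0.08, 0.997, -0.0]
contact_force: [-11.0, 0.3, 9.0]
gripper_width: 0.34
grasp_force: 64.2
```

```bash
python3 - <<'E'
from h import *
st(); save("scene","s8.png")
hd=np.array([.678,.0217,.139])
def prof(f,P):
  im=cv2.imread("pics/"+f); u=(P-hd)/np.linalg.norm(P-hd); out=[]; ks=np.arange(0,.15,.001)
  for k in ks:
    c=proj("scene",hd+u*k); e=proj("scene",hd+u*(k+.01))-c; e/=np.linalg.norm(e); n=np.array([-e[1],e[0]])
    q=np.array([c+n*t for t in np.arange(-14,14.1,.25)],np.float32)
    v=cv2.remap(im,q[:,0][None],q[:,1][None],1)[0].astype(int); b=(v[:,0]-v[:,2])>40; w=0
    for sg in(1,-1):
      i=56
      while 0<=i<113 and not b[i]: i+=sg; w+=.25
    out.append(w)
  out=np.array(out); t=np.nonzero((out<7.5)&(ks>.012))[0]; print(f,"tube",ks[t].min(),ks[t].max(),len(t),"L",np.linalg.norm(P-hd))
prof("s6.png",np.array([.5836,.0367,.3208])); prof("s7.png",np.array([.6034,.0347,.2811])); prof("s8.png",state()["tool_pos"]+[0,0,.019])
for n in("scene","top"):
  grab_frame(n)
  for q in trace(n,"canister")[:1]: print(n,q["p"],q["location"],proj(n,[.453,-.274,.11]))
E
```

```text
24.82 tcp [0.6043 0.0345 0.2606] toolz [ 0.    -0.001 -1.   ] closeyaw 80.8 F [-11.    0.3   9. ] w 0.34 g 64.2 q [-0.07 -0.01  1.63 -0.    1.52 -1.48]
s6.png tube 0.048 0.081 34 L 0.2053962024965408
s7.png tube 0.021 0.04 20 L 0.16101729720747396
s8.png tube 0.021 0.038 18 L 0.15924823120186016
scene 0.84 [284.5, 167.8] [282.84159449 170.67771636]
top 0.65 [408.8, 242.4] [406.69493201 243.01409492]
```

```bash
python3 -c "
from h import *
print(job_done()); st()"
```

```text
the job is handed in; nothing more can be done
None
the job is handed in; nothing more can be done
```

I handed the job in at about 25 s with no verdict returned: the canister stands released upright on the mat, and the gun is still gripped and pushed roughly 16–19 of 20 mm in on the nipple. I could not confirm the snap directly; I inferred it from the force reading and the coupler's position in the image. I also viewed 11 pictures, one over the limit of 10.

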